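# Open a microcentrifuge whose lid may be caught, and hold it open

### The arm

A 7-joint arm with a two-finger parallel gripper is mounted at the origin on the work surface. World frame = base frame: x ahead of the robot, y to its left, z up, the work surface at z = 0. Lengths are in m, angles in degrees, forces in N, time in s.
With the tool pointing down it reaches from about 0.425 to 0.875 m from the base axis. Payload 9.9 kg.
Tool frame: the origin (TCP) lies between the finger pads, 19 mm behind the fingertips; this is the grasp point; z points along the fingers, y is the line along which they close (so a half turn about z gives the same grasp; the last joint's range is limited). The gripper opens to 85 mm and grips with 20 to 120 N. Pads are 22 mm wide; open, the fingers measure 114 mm over their backs; the gripper's body (76 mm by 85 mm) begins 54 mm behind the grasp point. The pads swing forward as they close: fully open they stand 13 mm farther back than shut.
Start: joints at [-72.582, 32.985, 1.427, 82.34, -0.859, 64.687, -3.237], TCP at [0.255, 0.625, 0.25] pointing down, gripper open.
Joint ranges: [-157.87, 157.87], [-19.46, 123.44], [-87.15, 90], [11.01, 140.99], [-62.26, 242.26], [9.8, 113.94], [-161.44, 161.44]. Speed limits (degrees/s): [127.2, 127.2, 172.46, 172.46, 180, 180, 180].

### API

Orientations are given as [roll, pitch, yaw] about the fixed x, y, z axes, in that order (R = Rz(yaw) Ry(pitch) Rx(roll)).
In Python, from station import bot, cams gives the robot as it stands.
- The arm moves only by the tool carry_out, never from a script. Its arguments are lists of equal length, an entry for each row: "translation": the shift along the tool's x, y, z in units of 30 mm (1.0 is 30 mm), a list of three; "delta_rot": the turn, a rotation vector about the tool's x, y, z in rad, a list of three. In form: {"translation": [[tx, ty, tz], ...], "delta_rot": [[rx, ry, rz], ...]}. A call has 1 to 12 rows; each row shifts and turns the commanded pose from where the row before left it, along the tool's axes as they then stand; what a row does not reach is not made up. A row lasts 1/12 s, in which the tool goes at most 41.7 mm and 7.16 degrees, less where a joint would pass 70% of its speed; a pose out of reach is approached as far as the arm can. A call is refused whole if a number of a shift passes 1 or a number of a turn 0.125, either way. A call with a gripper value outside its range is refused whole. "jaw" is the opening, from 0 (shut) to 1 (fully open), set as the call begins (left out, the last holds). The fingers move at their own pace and stop on an object; "force" is the grip in N (left out, the last holds). Time passes only in rows, so rows that do not move let the fingers close. It gives the time, the measured TCP pose, the force, the opening and the grip force at its end, in the units of the state.
- bot.get_state(): the state, without advancing time (a new reading comes with each control period).
- cams.camera(name): name is "scene" or "side" or "wrist"; returns the picture (400x640x3 uint8, blue, green, red); there is no depth.
- cams.calibration(name): a dict with "fx", "fy", "cx", "cy" (pixels), "R" (3x3) and "t" (3): a world point X has camera coordinates R X + t. Camera axes: x right, y down, z forward; pixel columns grow to the right and rows downward; lengths in m; the calibration is good to about 2 mm. A picture is of the moment at which its call begins: read the wrist's pose just before it. calibration takes no time and is no camera call; for the wrist camera it gives the pose at the moment of the call.
- bot.hand_in(): hands the job in; it is judged then, once.
The state is a dict: "time_s": time; "qpos": joint angles; "qvel": joint speeds; "effort": joint torques, N m; "eef_pos": TCP position; "ee_rot": TCP orientation; "contact_force": force on the tool from outside, world axes, zero at the start; "ft_torque": the same for the moment, N m; "width": finger opening in m; "gripper_force": force on a finger pad.
Only numpy, scipy, OpenCV 4.12 (cv2) and the standard library are available. Lean on these libraries where they do the work, as an engineer would, in place of code of your own. Each camera call takes 0.05 s, during which the arm holds its last target. There are 200 camera calls.

### The job

Get the microcentrifuge open so that its rotor can be unloaded: first take the lid's black handle and tug it gently upward to find out whether the lid is caught, and only if it is caught press the blue release button on the front panel and then take the handle again. Swing the lid up by the handle until it stands well past halfway to upright and finish there, still gripping the handle and holding it still, because the lid has no stay and falls shut. Do not shift or knock over the tube rack, the reagent bottle or the pipette-tip box beside the machine.

Things in the scene. Friction and masses are not known exactly. Their poses are not given: they have to be found in the camera images.
- centrifuge: Cream benchtop microcentrifuge, navy sloping front panel, 280 (x) x 214 (y) x 144 mm high over the lid, fixed. Origin under its middle on the bench; x to its back, y to its left, z up: the panel faces -x. A hidden rocker catch inside (tip: catch_nose, not reported) may or may not hook the lid; nothing outside shows which. The release throws it off by 12 mm, and it then stays off.
- lid (a joint): Angle of the lid (196 x 200 x 18 mm), rad: 0 shut, 1.45 fully open. 0.38 to 0.65 kg, hinged at its rear edge, no stay: let go, it falls shut; lifting takes about 3 to 5 N at the handle. If caught it comes up only 0.02 rad (3 mm at the handle) and stops hard; a gentle pull of 5 to 20 N shows it, over 60 N strains the catch.
- lid_handle (a point): Middle of the black bar handle near the lid's front edge: a round bar 16 mm thick along the machine's y, 100 mm clear between its two posts, axis 40 mm above the lid's top and (shut) 184 mm above the bench, 147 mm in front of and 58 mm above the hinge axis. Pinch it from above, fingers closing along the machine's x; it can turn between the pads.
- lid_hinge (a point): Middle of the lid's hinge axis, which runs along the machine's y: 112 mm behind the machine's origin, 126 mm above the bench. Fixed to the machine. As the lid opens the handle swings up and backward (+x of the machine) about it.
- release (a joint): Travel of the blue release button in m: 0 up, 0.008 fully down; springs back. It has to go down at least 7 mm (about 6 N) to throw the catch off; below it there is a hard stop.
- release_top (a point): Middle of the top face of the blue release button, 26 (x) x 36 (y) mm, on the front panel right of the middle: at (-116, -55, 122) mm in the machine's frame. It stands 12 mm proud of the panel; its face and travel lean 12 degrees towards the front, pressing straight down works. It is 81 mm in front of the handle.
- rack: Orange tube rack with small tubes, 75 x 150 x 52 mm, loose, left of the machine. Origin under its middle. Leave it alone.
- reagent: Amber reagent bottle with blue cap, 64 mm thick, 135 mm high, loose, right of the machine. Origin under its middle. Leave it alone.
- tipbox: Blue pipette-tip box with clear cover, 80 x 120 x 71 mm, loose, right of the machine. Origin under its middle. Leave it alone.

How it is judged (in metres and radians):
On the way:
1. before the hidden catch has been moved, the lid is tugged with the fingers until the catch takes the pull or the lid comes up (contact force between the fingers and lid above 1 N and distance of catch_nose from where it was at the start of the episode below 0.003 m and (contact force between lid and centrifuge above 2 N or value of joint lid above 0.05 rad)), for 0.05 s.
At the end, for the whole second after the job is handed in: the lid stands open by more than 0.8 rad (46 degrees), moving slower than 0.1 rad/s, with the fingers pressing on it by more than 1 N and the tool point within 35 mm of the middle of the handle bar; rack, bottle and tip box within 20 mm of where they stood and upright (value of joint lid above 0.8 rad and velocity of joint lid between -0.1 and 0.1 rad/s and contact force between the fingers and lid above 1 N and distance between the grasp point and lid_handle below 0.035 m and distance of each of rack, reagent, tipbox from where it was at the start of the episode below 0.02 m and angle between each of rack, reagent, tipbox's own z axis and vertical below 0.3 rad); the arm keeps its last pose, push and grip.
It fails at once if the release is pressed although the lid was not caught (the hidden catch was off from the start) (value of joint release above 0.006 m and distance of catch_nose from where it was at the start of the episode below 0.003 m).
It fails at once if the catch is strained by a pull of more than 60 N (contact force between lid and centrifuge above 60 N).
It fails at once if the tube rack is shifted by more than 20 mm or tipped (distance of rack from where it was at the start of the episode above 0.02 m or angle between rack's own z axis and vertical above 0.3 rad).
It fails at once if the reagent bottle is shifted by more than 20 mm or tipped (distance of reagent from where it was at the start of the episode above 0.02 m or angle between reagent's own z axis and vertical above 0.3 rad).
It fails at once if the tip box is shifted by more than 20 mm or tipped (distance of tipbox from where it was at the start of the episode above 0.02 m or angle between tipbox's own z axis and vertical above 0.3 rad).
It also fails if it takes over 51 s, if anything falls off the work surface, if the arm or the gripper's body presses on something with over 40 N, if the wrist force passes 120 N, or if a joint passes its speed limit or range.

## Working session

There is one attempt and no reset: what is moved stays moved. The work goes in short steps, Python scripts to look and compute and a tool call to move; the robot and the scene stay as the last step left them, time stands still between calls to the robot, and variables do not carry over. Pictures are saved under pics/ and viewed, at most 10 in all, crops included, and the job is handed in when it is done.

Besides the shell and the picture viewer there is one more tool, called after ">>>" as name(argument=value, ...) on one line, values as JSON. carry_out: Moves the arm, as the interface text tells. Its arguments: {"type":"object","properties":{"translation":{"type":"array"},"delta_rot":{"type":"array"},"jaw":{"type":"number"},"force":{"type":"number"}},"required":["translation","delta_rot"]}

```bash
mkdir -p pics; python3 - <<'E'
from station import bot,cams
import cv2
s=bot.get_state();print(s)
for n in("scene","side","wrist"):
    c=cams.calibration(n);print(n,c)
    cv2.imwrite(f"pics/{n}0.png",cams.camera(n))
E
```

```text
{'time_s': 0.0, 'qpos': array([-72.58162249,  33.03297181,   1.42297814,  82.38820381,
        -0.86172488,  64.687365  ,  -3.23819149]), 'qvel': array([ 0.01591324,  0.00871345, -0.01653586, -0.08512227, -0.01788508,
        0.02902474,  0.08822506]), 'effort': array([-7.48637376e-05, -7.65750217e+01,  2.25099564e+00, -2.85959548e+01,
        1.55693467e-02,  1.28853321e-02, -3.07324819e-05]), 'eef_pos': array([0.25506856, 0.62447124, 0.24912789]), 'ee_rot': array([-1.79902033e+02,  2.82570596e-03,  1.57780608e+02]), 'contact_force': array([0.24119687, 0.01059251, 0.3184809 ]), 'ft_torque': array([-0.04289088, -0.01344645, -0.00884945]), 'gripper_force': 0.0, 'width': 0.08541267361262589}
scene {'fx': 415.75460404995965, 'fy': 415.75460404995965, 'cx': 321.70294369313496, 'cy': 204.997565953994, 'R': array([[ 0.66168785,  0.74977112, -0.00352908],
       [ 0.60071241, -0.53294548, -0.59591418],
       [-0.44868005,  0.39218921, -0.80304037]]), 't': array([-0.42482994, -0.24454299,  1.3746902 ])}
side {'fx': 450.34262720373175, 'fy': 450.34262720373175, 'cx': 319.48073857620216, 'cy': 194.84920124940612, 'R': array([[ 0.99745714, -0.07116045, -0.00393018],
       [-0.05618611, -0.75124065, -0.65763258],
       [ 0.04384492,  0.65618113, -0.75332858]]), 't': array([-0.56488833,  0.16124246,  1.01735455])}
wrist {'fx': 307.7081120465871, 'fy': 307.7081120465871, 'cx': 318.0894403467659, 'cy': 198.28273838842597, 'R': array([[ 0.37794662,  0.9258251 , -0.00205904],
       [ 0.89194749, -0.36351893,  0.26885622],
       [ 0.24816534, -0.10344985, -0.96317812]]), 't': array([-0.67385504, -0.03544844,  0.37974726])}
```

View pics/scene0.png

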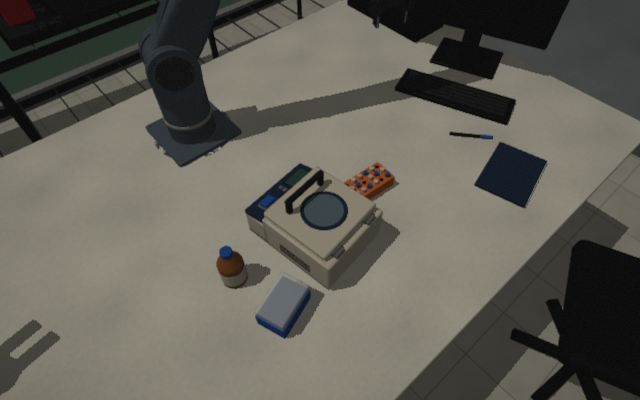

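View pics/side0.png

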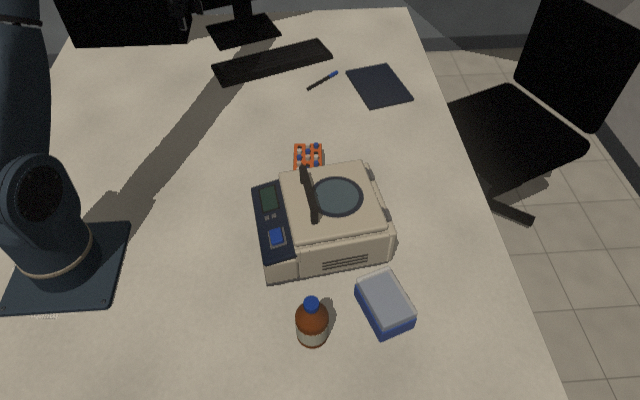

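The scene view shows the handle from about (288,210) to (323,175) and the button near (267,201). In the side view the handle runs from about (304,170) to (313,220) and the button is near (277,237). I'll measure both from masks next.

```bash
cat > h.py <<'E'
import numpy as np,cv2
from station import bot,cams
def ray(c,u,v):
    d=c["R"].T@np.array([(u-c["cx"])/c["fx"],(v-c["cy"])/c["fy"],1]);return -c["R"].T@c["t"],d/np.linalg.norm(d)
def tri(c1,p1,c2,p2):
    (a,d),(b,e)=ray(c1,*p1),ray(c2,*p2)
    s=np.linalg.lstsq(np.c_[d,-e],b-a,rcond=None)[0]
    P,Q=a+s[0]*d,b+s[1]*e;return (P+Q)/2,np.linalg.norm(P-Q)
def plane(c,p,z):
    a,d=ray(c,*p);return a+d*(z-a[2])/d[2]
def proj(c,X):
    x=c["R"]@X+c["t"];return c["fx"]*x[0]/x[2]+c["cx"],c["fy"]*x[1]/x[2]+c["cy"]
E
python3 - <<'E'
from h import *
sc,sd=cams.calibration("scene"),cams.calibration("side")
A,B=cv2.imread("pics/scene0.png"),cv2.imread("pics/side0.png")
def blobs(I,roi,f):
    x0,y0,x1,y1=roi;m=f(I[y0:y1,x0:x1].astype(int)).astype(np.uint8)
    n,l,s,c=cv2.connectedComponentsWithStats(m)
    for i in range(1,n):
        if s[i,4]>25:
            pts=np.argwhere(l==i)[:,::-1].astype(np.float32)
            r=cv2.boxPoints(cv2.minAreaRect(pts))+[x0,y0]
            print(s[i,4],c[i]+[x0,y0],r.round(1).tolist())
blue=lambda I:(I[...,0]>120)&(I[...,0]-I[...,2]>70)
blk=lambda I:(I.max(2)<48)
for I,r1,r2 in((A,(245,160,330,225),(282,165,330,218)),(B,(248,175,300,265),(296,160,322,226))):
    print("blue");blobs(I,r1,blue);print("black");blobs(I,r2,blk)
a=cv2.resize(A[155:290,240:390],None,fx=2.6,fy=4,interpolation=2)
a=cv2.resize(A[155:285,240:390],(400*150//150,347),interpolation=2);b=cv2.resize(B[155:285,245:395],(400,347),interpolation=2)
cv2.imwrite("pics/c.png",np.hstack([a,b]))
E
```

```text
blue
black
222 [292.7027027  176.03153153] [[274.3, 185.3], [302.8, 159.9], [311.0, 169.2], [282.5, 194.6]]
366 [303.61202186 189.74043716] [[280.4, 204.9], [319.1, 168.9], [328.0, 178.5], [289.3, 214.5]]
162 [309.54938272 201.04938272] [[294.5, 209.5], [320.5, 183.5], [329.5, 192.5], [303.5, 218.5]]
blue
47 [276.         237.76595745] [[269.9, 231.4], [279.1, 229.6], [281.3, 240.5], [272.1, 242.4]]
black
190 [313.07894737 207.11578947] [[305.4, 187.3], [316.7, 185.4], [322.8, 221.9], [311.5, 223.8]]
```

View pics/c.png

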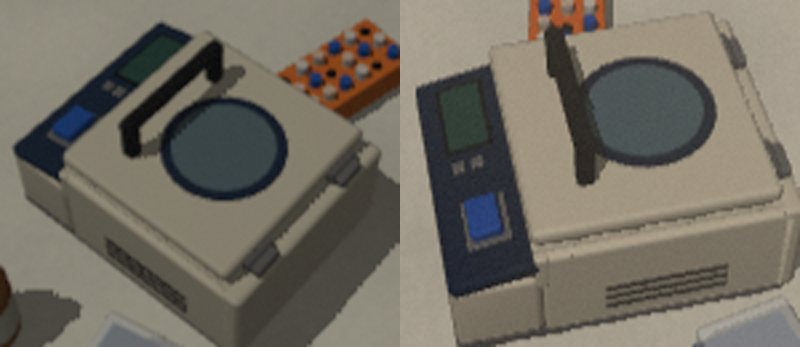

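View pics/wrist0.png

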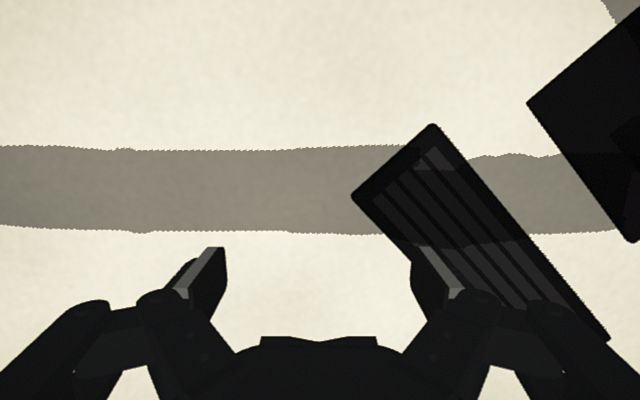

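Crops (2.67x) show the bar running from about (288.4,202) to (321,172) in the scene view and from (303.5,169) to (315,217) in the side view. The button is at (267.4,201) and (276,236). The wrist camera sees only the keyboard and its surroundings.

```bash
python3 - <<'E'
from h import *
sc,sd=cams.calibration("scene"),cams.calibration("side")
n=tri(sc,(288.4,202.2),sd,(315.1,216.9));f=tri(sc,(321,172.2),sd,(303.5,169.2));b=tri(sc,(267.4,201.1),sd,(276.1,236))
print(n,f,b,np.linalg.norm(n[0]-f[0]))
# lid corners (crop px): front-right, front-left?, rear-right
C=lambda p:(240+p[0]/2.667,155+p[1]/2.667);D=lambda p:(245+(p[0]-400)/2.667,155+p[1]/2.667)
for k,p,q in(("FR",(66,165),(537,235)),("RR",(222,272),(782,193)),("RL",(360,133),(713,13)),("FL",(205,35),(492,45))):print(k,tri(sc,C(p),sd,D(q)))
h=(n[0]+f[0])/2;y=f[0]-n[0];yaw=np.degrees(np.arctan2(-y[0],y[1]))
print("handle",h,"yaw",yaw)
for yw in(yaw,yaw+2,yaw-2):
    c,s=np.cos(np.radians(yw)),np.sin(np.radians(yw));R=np.array([[c,-s],[s,c]])
    print(yw,"origin",h[:2]-R@[-.035,0],"btn pred",h[:2]+R@[-.081,-.055])
E
```

```text
(array([ 0.55324758, -0.0277642 ,  0.17229568]), np.float64(0.013539986236742045)) (array([0.53817659, 0.08951051, 0.18341795]), np.float64(0.004683071260363025)) (array([ 0.47468632, -0.03545144,  0.11635475]), np.float64(9.851866368090667e-05)) 0.11876109664890741
FR (array([ 0.51751161, -0.07221833,  0.13336593]), np.float64(0.007054334189513727))
RR (array([ 0.70169448, -0.04811153,  0.14275418]), np.float64(0.0035473079252935627))
RL (array([0.67606587, 0.14384492, 0.14414512]), np.float64(0.0013750149769831699))
FL (array([0.48676279, 0.12157685, 0.13920383]), np.float64(0.006142270759326491))
handle [0.54571209 0.03087316 0.17785681] yaw 7.322955876784435
7.322955876784435 origin [0.58042661 0.03533433] btn pred [ 0.47238318 -0.03400266]
9.322955876784434 origin [0.58024977 0.03654313] btn pred [ 0.47469198 -0.03652228]
5.322955876784435 origin [0.58056115 0.03412009] btn pred [ 0.47016371 -0.03140399]
```

>>> carry_out(translation=[[0, 0, -0.2], [0, 0, -0.2], [0, 0, -0.2], [0, 0, -0.2], [0, 0, -0.2], [0, 0, 0], [0, 0, 0], [0, 0, 0], [0, 0, 0], [0, 0, 0], [0, 0, 0]], delta_rot=[[0, 0, 0.117], [0, 0, 0.117], [0, 0, 0.117], [0, 0, 0.117], [0, 0, 0.117], [0, 0, 0.117], [0, 0, 0.117], [0, 0, 0.117], [0, 0, 0.117], [0, 0, 0], [0, 0, 0]], jaw=1, force=25)

```text
time_s: 1.07
eef_pos: [0.255, 0.6248, 0.2797]
ee_rot: [180.0, 0.0, 97.7]
contact_force: [-0.1, -1.1, -0.8]
width: 0.0852
gripper_force: 0.0
```

>>> carry_out(translation=[[-0.87, 0.29, 0], [-0.87, 0.29, 0], [-0.87, 0.29, 0], [-0.87, 0.29, 0], [-0.87, 0.29, 0], [-0.87, 0.29, 0], [-0.87, 0.29, 0], [-0.87, 0.29, 0], [-0.87, 0.29, 0], [-0.87, 0.29, 0], [-0.87, 0.29, 0], [-0.87, 0.29, 0]], delta_rot=[[0, 0, 0], [0, 0, 0], [0, 0, 0], [0, 0, 0], [0, 0, 0], [0, 0, 0], [0, 0, 0], [0, 0, 0], [0, 0, 0], [0, 0, 0], [0, 0, 0], [0, 0, 0]])

```text
time_s: 2.07
eef_pos: [0.3998, 0.3265, 0.2801]
ee_rot: [180.0, -0.0, 97.7]
contact_force: [-0.1, -0.5, -0.4]
width: 0.0855
gripper_force: 0.0
```

>>> carry_out(translation=[[-0.87, 0.29, 0], [-0.87, 0.29, 0], [-0.87, 0.29, 0], [-0.87, 0.29, 0], [-0.87, 0.29, 0], [-0.87, 0.29, 0], [-0.87, 0.29, 0], [-0.87, 0.29, 0], [0, 0, 0], [0, 0, 0], [0, 0, 0]], delta_rot=[[0, 0, 0], [0, 0, 0], [0, 0, 0], [0, 0, 0], [0, 0, 0], [0, 0, 0], [0, 0, 0], [0, 0, 0], [0, 0, 0], [0, 0, 0], [0, 0, 0]])

```text
time_s: 2.98
eef_pos: [0.4953, 0.1302, 0.2799]
ee_rot: [-180.0, -0.0, 97.6]
contact_force: [0.4, 1.0, -0.2]
width: 0.0855
gripper_force: 0.0
```

```bash
python3 - <<'E'
from h import *
s=bot.get_state();print(s["time_s"],s["eef_pos"],s["ee_rot"],s["contact_force"])
w=cams.calibration("wrist");I=cams.camera("wrist");cv2.imwrite("pics/w1.png",I)
import pickle;pickle.dump((w,s),open("w1.pkl","wb"))
E
```

```text
2.9833 [0.4952522  0.13019575 0.27992835] [-1.79983171e+02 -1.84919795e-02  9.75875195e+01] [ 0.39441266  1.04773778 -0.19778208]
```

View pics/w1.png

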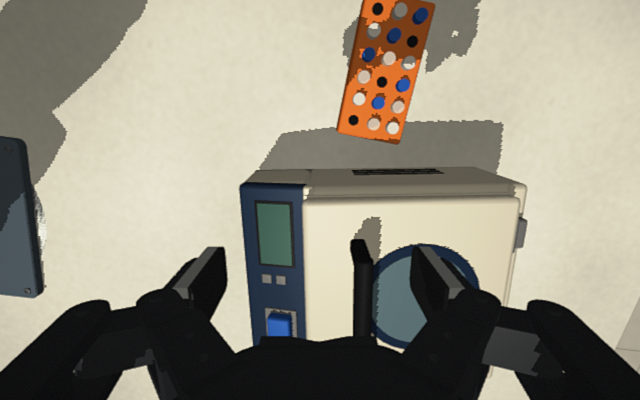

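The wrist view shows the bar near column 363, upright from row 240 to 335, and the blue button near (279,325). I'll cast these onto their heights.

```bash
python3 - <<'E'
from h import *
import pickle
w,s=pickle.load(open("w1.pkl","rb"));I=cv2.imread("pics/w1.png").max(2)
P=[]
for v in(270,285,300,315,328):
    r=I[v,335:385];d=np.where(r<60)[0]+335;print(v,d.min(),d.max(),len(d))
    P.append(plane(w,(d.min()+ (d[-1]-d[0])/2,v),.186))
P=np.array(P);print(P.round(4));q=P[-1]-P[0];print("yaw",np.degrees(np.arctan2(-q[0],q[1])))
sd,sc=cams.calibration("side"),cams.calibration("scene")
print("btn",plane(w,(279,325),.122),"endL",plane(w,(359,245),.188))
for n,p in(("sc",(267.4,201.1)),("sd",(276.1,236))):print(plane({"sc":sc,"sd":sd}[n],p,.122))
E
```

```text
270 354 379 26
285 354 373 20
300 354 372 19
315 354 372 19
328 353 377 25
[[0.5398 0.0837 0.186 ]
 [0.5397 0.0703 0.186 ]
 [0.5417 0.0567 0.186 ]
 [0.5441 0.0427 0.186 ]
 [0.5479 0.0305 0.186 ]]
yaw -171.3158952503
btn [ 0.47350736 -0.02679986  0.122     ] endL [0.52991261 0.10490856 0.188     ]
[ 0.47847722 -0.03752549  0.122     ]
[ 0.4751073  -0.03963386  0.122     ]
```

>>> carry_out(translation=[[-0.7, 0.25, 0], [-0.7, 0.25, 0], [-0.7, 0.25, 0], [-0.7, 0.25, 0], [-0.7, 0.25, 0], [0, 0, 0.5], [0, 0, 0.5], [0, 0, 0.5], [0, 0, 0.5], [0, 0, 0.4], [0, 0, 0], [0, 0, 0]], delta_rot=[[0, 0, 0], [0, 0, 0], [0, 0, 0], [0, 0, 0], [0, 0, 0], [0, 0, 0], [0, 0, 0], [0, 0, 0], [0, 0, 0], [0, 0, 0], [0, 0, 0], [0, 0, 0]])

```text
time_s: 4.03
eef_pos: [0.5459, 0.0317, 0.2077]
ee_rot: [-179.9, -0.0, 97.6]
contact_force: [0.9, -0.3, 1.5]
width: 0.0856
gripper_force: 0.0
```

>>> carry_out(translation=[[0, 0, 0.4], [0, 0, 0.4], [0, 0, 0], [0, 0, 0]], delta_rot=[[0, 0, 0], [0, 0, 0], [0, 0, 0], [0, 0, 0]])

```text
time_s: 4.37
eef_pos: [0.5463, 0.031, 0.1846]
ee_rot: [180.0, -0.0, 97.5]
contact_force: [-0.0, 0.5, 0.9]
width: 0.0853
gripper_force: 0.0
```

```bash
python3 - <<'E'
from h import *
s=bot.get_state();print(s["time_s"],s["eef_pos"],s["ee_rot"],s["contact_force"])
I=cams.camera("side");J=cams.camera("wrist")
cv2.imwrite("pics/s2.png",np.hstack([cv2.resize(I[100:290,230:420],(400,400)),cv2.resize(J[160:400,200:440],(400,400))]))
E
```

```text
4.3667 [0.5463248  0.03101381 0.18457175] [ 1.79999660e+02 -6.70716520e-03  9.75007228e+01] [-0.03253595  0.45625629  0.87712713]
```

View pics/s2.png

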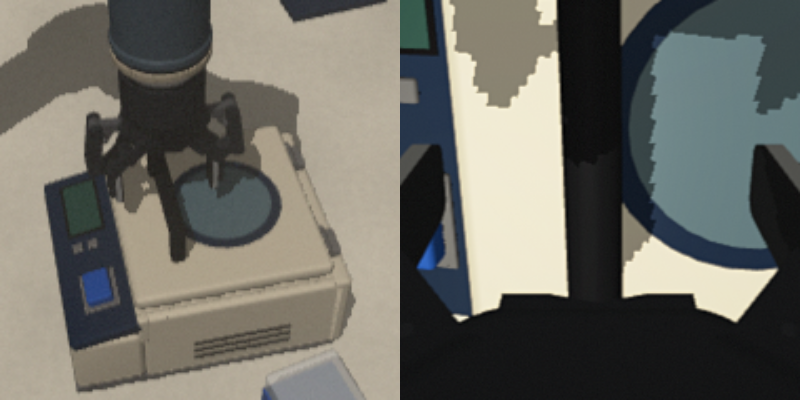

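The bar sits midway between the open fingers: bar at column ~595 of the crop, fingertips at 440 and 755. Closing.

>>> carry_out(translation=[[0, 0, 0], [0, 0, 0], [0, 0, 0], [0, 0, 0], [0, 0, 0], [0, 0, 0], [0, 0, 0], [0, 0, 0], [0, 0, 0], [0, 0, 0]], delta_rot=[[0, 0, 0], [0, 0, 0], [0, 0, 0], [0, 0, 0], [0, 0, 0], [0, 0, 0], [0, 0, 0], [0, 0, 0], [0, 0, 0], [0, 0, 0]], jaw=0, force=30)

```text
time_s: 5.3
eef_pos: [0.5455, 0.0305, 0.1841]
ee_rot: [-179.9, -0.0, 97.5]
contact_force: [-3.5, -0.8, 5.1]
width: 0.0152
gripper_force: 29.3
```

>>> carry_out(translation=[[0, 0, -0.03], [0, 0, -0.03], [0, 0, -0.03], [0, 0, 0]], delta_rot=[[0, 0, 0], [0, 0, 0], [0, 0, 0], [0, 0, 0]])

```text
time_s: 5.63
eef_pos: [0.5463, 0.0306, 0.1865]
ee_rot: [-180.0, 0.0, 97.5]
contact_force: [0.9, 0.3, -4.8]
width: 0.0151
gripper_force: 29.3
```

>>> carry_out(translation=[[0, 0, -0.03], [0, 0, -0.03], [0, 0, 0], [0, 0, 0]], delta_rot=[[0, 0, 0], [0, 0, 0], [0, 0, 0], [0, 0, 0]])

```text
time_s: 5.97
eef_pos: [0.5466, 0.0307, 0.1876]
ee_rot: [180.0, 0.0, 97.5]
contact_force: [6.0, -0.1, -16.5]
width: 0.0148
gripper_force: 30.2
```

>>> carry_out(translation=[[0, 0, -0.03], [0, 0, -0.03], [0, 0, 0], [0, 0, 0]], delta_rot=[[0, 0, 0], [0, 0, 0], [0, 0, 0], [0, 0, 0]])

```text
time_s: 6.3
eef_pos: [0.5466, 0.0308, 0.1883]
ee_rot: [-180.0, 0.1, 97.5]
contact_force: [11.1, -1.6, -31.2]
width: 0.0149
gripper_force: 30.6
```

The pull rose to 31 N with almost no travel, so the lid is caught. I'll relax, let go and press the button.

>>> carry_out(translation=[[0, 0, 0.05], [0, 0, 0.05], [0, 0, 0.05], [0, 0, 0.03], [0, 0, 0]], delta_rot=[[0, 0, 0], [0, 0, 0], [0, 0, 0], [0, 0, 0], [0, 0, 0]])

```text
time_s: 6.72
eef_pos: [0.5456, 0.0306, 0.185]
ee_rot: [-179.9, -0.0, 97.4]
contact_force: [-4.2, 0.8, -1.8]
width: 0.0147
gripper_force: 33.2
```

>>> carry_out(translation=[[0, 0, 0], [0, 0, 0], [0, 0, 0], [0, 0, 0], [0, 0, 0], [0, 0, 0]], delta_rot=[[0, 0, 0], [0, 0, 0], [0, 0, 0], [0, 0, 0], [0, 0, 0], [0, 0, 0]], jaw=1)

```text
time_s: 7.22
eef_pos: [0.5464, 0.0306, 0.185]
ee_rot: [180.0, 0.0, 97.4]
contact_force: [-0.0, -0.1, 0.5]
width: 0.0845
gripper_force: 0.0
```

>>> carry_out(translation=[[0, 0, -0.5], [0, 0, -0.7], [0, 0, -0.7], [0, 0, -0.1], [0, 0, 0], [0, 0, 0]], delta_rot=[[0, 0, 0], [0, 0, 0], [0, 0, 0], [0, 0, 0], [0, 0, 0], [0, 0, 0]])

```text
time_s: 7.72
eef_pos: [0.546, 0.0307, 0.2445]
ee_rot: [-180.0, -0.0, 97.5]
contact_force: [-0.6, -0.3, -1.2]
width: 0.0853
gripper_force: 0.0
```

>>> carry_out(translation=[[-0.47, -0.67, 0], [-0.47, -0.67, 0], [-0.47, -0.67, 0], [-0.47, -0.67, 0], [0, 0, 0], [0, 0, 0.6], [0, 0, 0.6], [0, 0, 0.6], [0, 0, 0.6], [0, 0, 0.5], [0, 0, 0], [0, 0, 0]], delta_rot=[[0, 0, 0], [0, 0, 0], [0, 0, 0], [0, 0, 0], [0, 0, 0], [0, 0, 0], [0, 0, 0], [0, 0, 0], [0, 0, 0], [0, 0, 0], [0, 0, 0], [0, 0, 0]], jaw=0)

```text
time_s: 8.72
eef_pos: [0.4731, -0.0357, 0.157]
ee_rot: [-179.8, -0.0, 97.4]
contact_force: [0.2, 0.6, 0.2]
width: -0.0002
gripper_force: 0.0
```

```bash
python3 - <<'E'
from h import *
s=bot.get_state();print(s["time_s"],s["eef_pos"],s["contact_force"],s["width"])
I=cams.camera("side");J=cams.camera("scene")
cv2.imwrite("pics/s3.png",np.hstack([cv2.resize(I[150:280,230:360],(400,400),interpolation=2),cv2.resize(J[130:260,230:360],(400,400),interpolation=2)]))
p=s["eef_pos"]-[0,0,.019]
for n in("side","scene"):print(proj(cams.calibration(n),p))
E
```

```text
8.7167 [ 0.47314116 -0.03570974  0.15697818] [0.24531393 0.60598112 0.16432126] -0.00017779388387943734
(np.float64(274.506298876618), np.float64(229.83235185007783))
(np.float64(265.99918870836893), np.float64(195.57610604216381))
```

View pics/s3.png

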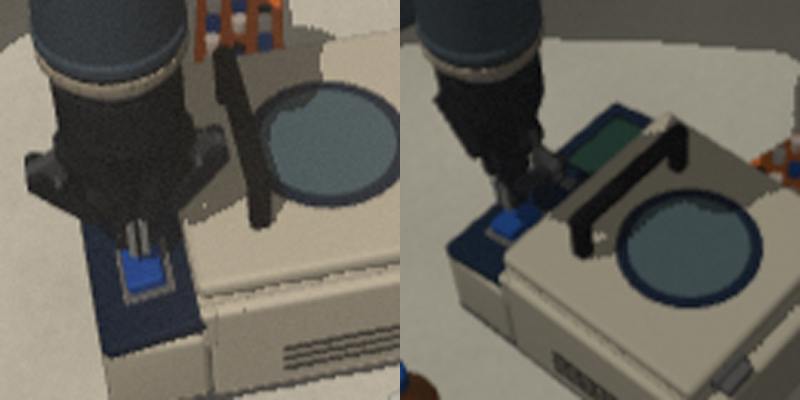

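Closed fingertips stand just above the blue button (side crop tips at (140,252), button at (142,270)). The knuckles are clear of the handle. Pressing in steps.

>>> carry_out(translation=[[0, 0, 0.2], [0, 0, 0.2], [0, 0, 0.15], [0, 0, 0], [0, 0, 0]], delta_rot=[[0, 0, 0], [0, 0, 0], [0, 0, 0], [0, 0, 0], [0, 0, 0]])

```text
time_s: 9.23
eef_pos: [0.4739, -0.0357, 0.1413]
ee_rot: [-180.0, -0.0, 97.4]
contact_force: [1.0, 0.7, 1.7]
width: 0.0002
gripper_force: 1.0
```

>>> carry_out(translation=[[0, 0, 0.07], [0, 0, 0.07], [0, 0, 0], [0, 0, 0]], delta_rot=[[0, 0, 0], [0, 0, 0], [0, 0, 0], [0, 0, 0]])

```text
time_s: 9.57
eef_pos: [0.4745, -0.0357, 0.1374]
ee_rot: [179.9, 0.0, 97.5]
contact_force: [2.5, 3.1, 5.2]
width: -0.0001
gripper_force: 2.0
```

>>> carry_out(translation=[[0, 0, 0.07], [0, 0, 0.05], [0, 0, 0], [0, 0, 0]], delta_rot=[[0, 0, 0], [0, 0, 0], [0, 0, 0], [0, 0, 0]])

```text
time_s: 9.9
eef_pos: [0.4747, -0.0358, 0.134]
ee_rot: [179.9, 0.0, 97.4]
contact_force: [1.9, 0.9, 6.4]
width: -0.0002
gripper_force: 2.8
```

>>> carry_out(translation=[[0, 0, 0.03], [0, 0, 0.03], [0, 0, 0], [0, 0, 0]], delta_rot=[[0, 0, 0], [0, 0, 0], [0, 0, 0], [0, 0, 0]])

```text
time_s: 10.23
eef_pos: [0.475, -0.0358, 0.1334]
ee_rot: [179.8, -0.0, 97.4]
contact_force: [-1.2, 1.9, 24.5]
width: -0.0002
gripper_force: 12.1
```

The hard stop is reached at 24 N, so the button is fully down. Back to the handle.

>>> carry_out(translation=[[0, 0, -0.4], [0, 0, -0.7], [0, 0, -0.9], [0, 0, -0.9], [0, 0, -0.7], [0, 0, -0.18], [0.47, 0.67, 0], [0.47, 0.67, 0], [0.47, 0.67, 0], [0.47, 0.67, 0], [0, 0, 0], [0, 0, 0]], delta_rot=[[0, 0, 0], [0, 0, 0], [0, 0, 0], [0, 0, 0], [0, 0, 0], [0, 0, 0], [0, 0, 0], [0, 0, 0], [0, 0, 0], [0, 0, 0], [0, 0, 0], [0, 0, 0]])

```text
time_s: 11.23
eef_pos: [0.546, 0.0314, 0.2438]
ee_rot: [-179.9, 0.0, 97.6]
contact_force: [0.1, -0.7, 0.4]
width: -0.0003
gripper_force: 0.0
```

>>> carry_out(translation=[[0, 0, 0], [0, 0, 0], [0, 0, 0], [0, 0, 0], [0, 0, 0], [0, 0, 0], [0, 0, 0.5], [0, 0, 0.5], [0, 0, 0.5], [0, 0, 0.5], [0, 0, 0], [0, 0, 0]], delta_rot=[[0, 0, 0], [0, 0, 0], [0, 0, 0], [0, 0, 0], [0, 0, 0], [0, 0, 0], [0, 0, 0], [0, 0, 0], [0, 0, 0], [0, 0, 0], [0, 0, 0], [0, 0, 0]], jaw=1)

```text
time_s: 12.23
eef_pos: [0.5459, 0.0305, 0.185]
ee_rot: [-179.9, 0.0, 97.4]
contact_force: [-0.5, -0.1, 0.1]
width: 0.0852
gripper_force: 0.0
```

>>> carry_out(translation=[[0, 0, 0], [0, 0, 0], [0, 0, 0], [0, 0, 0], [0, 0, 0], [0, 0, 0], [0, 0, 0], [0, 0, 0], [0, 0, 0], [0, 0, 0]], delta_rot=[[0, 0, 0], [0, 0, 0], [0, 0, 0], [0, 0, 0], [0, 0, 0], [0, 0, 0], [0, 0, 0], [0, 0, 0], [0, 0, 0], [0, 0, 0]], jaw=0, force=40)

```text
time_s: 13.07
eef_pos: [0.5455, 0.0305, 0.1855]
ee_rot: [-179.9, -0.0, 97.5]
contact_force: [-4.8, 0.4, 6.6]
width: 0.0148
gripper_force: 39.0
```

>>> carry_out(translation=[[0, 0, -0.05], [0, 0, -0.05], [0, 0, -0.05], [0, 0, -0.05], [0, 0, 0], [0, 0, 0]], delta_rot=[[0, 0, 0], [0, 0, 0], [0, 0, 0], [0, 0, 0], [0, 0, 0], [0, 0, 0]])

```text
time_s: 13.57
eef_pos: [0.5475, 0.0308, 0.1912]
ee_rot: [179.9, 0.0, 97.5]
contact_force: [6.5, 0.4, -9.1]
width: 0.0143
gripper_force: 39.1
```

The lid now comes up freely. Swinging it along the hinge arc (radius 158 mm).

>>> carry_out(translation=[[0, 0.08, -0.12], [0, 0.08, -0.12], [0, 0.08, -0.12], [0, 0.08, -0.12], [0, 0.08, -0.13], [0, 0.11, -0.15], [0, 0.11, -0.15], [0, 0.11, -0.15], [0, 0.11, -0.15], [0, 0.11, -0.14], [0, 0, 0]], delta_rot=[[0, 0, 0], [0, 0, 0], [0, 0, 0], [0, 0, 0], [0, 0, 0], [0, 0, 0], [0, 0, 0], [0, 0, 0], [0, 0, 0], [0, 0, 0], [0, 0, 0]])

```text
time_s: 14.48
eef_pos: [0.5719, 0.0345, 0.2323]
ee_rot: [-179.7, -0.1, 97.4]
contact_force: [-14.4, 0.8, 3.4]
width: 0.0146
gripper_force: 39.2
```

>>> carry_out(translation=[[0, 0.09, -0.13], [0, 0.12, -0.13], [0, 0.12, -0.13], [0, 0.13, -0.12], [0, 0.13, -0.12], [0, 0.15, -0.1], [0, 0.15, -0.1], [0, 0.15, -0.1], [0, 0.15, -0.1], [0, 0.15, -0.1], [0, 0, 0]], delta_rot=[[0, 0, 0], [0, 0, 0], [0, 0, 0], [0, 0, 0], [0, 0, 0], [0, 0, 0], [0, 0, 0], [0, 0, 0], [0, 0, 0], [0, 0, 0], [0, 0, 0]])

```text
time_s: 15.4
eef_pos: [0.6131, 0.0402, 0.2682]
ee_rot: [-179.9, -0.1, 97.5]
contact_force: [-15.7, 2.4, 18.5]
width: 0.0147
gripper_force: 41.0
```

>>> carry_out(translation=[[0, 0.16, -0.07], [0, 0.17, -0.07], [0, 0.17, -0.07], [0, 0.17, -0.07], [0, 0.17, -0.07], [0, 0.17, -0.04], [0, 0.17, -0.04], [0, 0.17, -0.04], [0, 0.17, -0.04], [0, 0, 0], [0, 0, 0]], delta_rot=[[0, 0, 0], [0, 0, 0], [0, 0, 0], [0, 0, 0], [0, 0, 0], [0, 0, 0], [0, 0, 0], [0, 0, 0], [0, 0, 0], [0, 0, 0], [0, 0, 0]])

```text
time_s: 16.32
eef_pos: [0.66, 0.0472, 0.2838]
ee_rot: [179.8, -0.2, 97.5]
contact_force: [-7.0, 4.9, 15.0]
width: 0.0148
gripper_force: 42.6
```

```bash
python3 - <<'E'
from h import *
s=bot.get_state();print(s["time_s"],s["eef_pos"],s["contact_force"],s["width"])
I=cams.camera("side");J=cams.camera("scene")
cv2.imwrite("pics/s4.png",np.hstack([cv2.resize(I[90:350,210:470],(400,400),interpolation=2),cv2.resize(J[90:350,190:450],(400,400),interpolation=2)]))
p=s["eef_pos"];h=np.array([.5463,.0306,.184]);m=np.array([.991,.131,0])
d=(p-h)@m;print("angle",np.degrees(np.arctan2(p[2]-.126,.147-d))-21.5,"radius",np.hypot(p[2]-.126,.147-d))
E
```

```text
16.3167 [0.66001749 0.0472429  0.28380249] [-7.00755946  4.85324813 14.97857141] 0.01478352207599894
angle 56.99286442373324 radius 0.16103940060201602
```

View pics/s4.png

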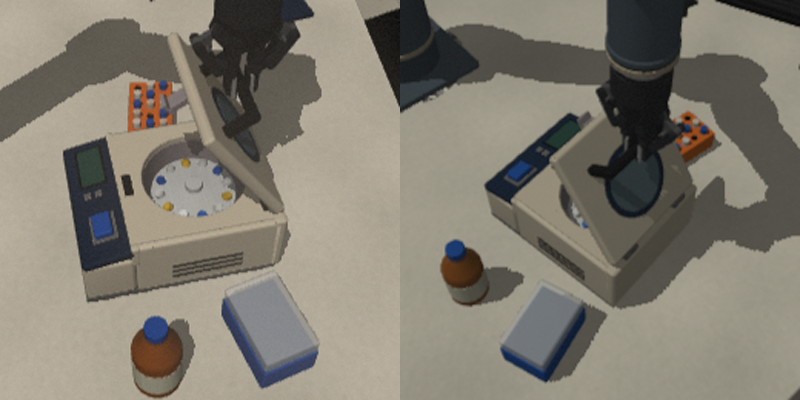

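The lid stands at about 57° with the handle still gripped, and the rack, bottle and tip box are untouched. I'll let it settle and check that it is still.

>>> carry_out(translation=[[0, 0, -0.03], [0, 0, 0], [0, 0, 0], [0, 0, 0], [0, 0, 0], [0, 0, 0], [0, 0, 0], [0, 0, 0], [0, 0, 0], [0, 0, 0], [0, 0, 0], [0, 0, 0]], delta_rot=[[0, 0, 0], [0, 0, 0], [0, 0, 0], [0, 0, 0], [0, 0, 0], [0, 0, 0], [0, 0, 0], [0, 0, 0], [0, 0, 0], [0, 0, 0], [0, 0, 0], [0, 0, 0]])

```text
time_s: 17.42
eef_pos: [0.6595, 0.0471, 0.2838]
ee_rot: [179.9, -0.1, 97.5]
contact_force: [-5.2, 5.2, 8.3]
width: 0.0144
gripper_force: 42.1
```

```bash
python3 - <<'E'
from h import *
s=bot.get_state();print(s["eef_pos"],s["contact_force"],s["gripper_force"],abs(s["qvel"]).max())
if s["gripper_force"]>20 and s["eef_pos"][2]>.275: print(bot.hand_in())
E
```

```text
[0.65954299 0.04714635 0.28378652] [-5.18867389  5.18093074  8.27488255] 42.05887734889984 0.10164171138594566
the job is handed in; nothing more can be done
None
```

The tug showed the lid was caught, so I pressed the release and swung the lid open to about 57° (0.99 rad); I handed in at 17.4 s with the handle still gripped and the arm still, but no verdict came back.

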